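# Run a turbo housing up to the inspection camera on its braked slide

## Task

Bring the turbocharger housing up to the inspection camera: press down the round release button at the tail of the slide carriage, keep it down while you push the carriage along its rail until the carriage meets the end stop, then let the button come back up so that the brake locks the carriage there. Push with the fingers only: do not touch or lift the housing, never force the carriage along with the button up, and leave the other things on the bench where they are.

Things in the scene. Friction and masses are not known exactly. Their poses are not given: they have to be found in the camera images.
- carriage (a joint): travel of the carriage from its start, m; grows towards the end stop, 100 to 240 mm away. Aluminium plate 180 wide, 305 long, 12 thick, top 48 mm above the bench, on two steel guides, 2 kg, carrying the housing. Released, it slides with 2 N of friction (plus 5 N per m/s); with the button up a brake holds it anywhere on the rail against more than 50 N.
- release_button (a joint): how far the release button is pressed, m: 0 = up, brake fully on; 0.008 = fully down, then rigid. The brake eases off over the first 2.5 mm and is free from 3 mm on. Pressing takes 5.5 N at 3 mm and 7.5 N at full depth; springs lift the button when it is let go.
- button_top (a point): centre of the flat top of the release button, a black disc 36 mm across on a grey block (70 across the rail, 85 along, top 83 mm above the bench) at the carriage's tail. Top 99 mm above the bench when up, 91 when fully down. It rides and sinks with the button. y along the rail towards the stop, z up. Sides and rear are open.
- push_plate (a point): centre of the rear face (towards the button) of a grey upright push plate on the carriage, 22 mm ahead of the button's centre, 60 wide across the rail, 10 thick, from 83 to 125 mm above the bench; this point is 104 mm up. A finger standing on the button can bear against it to push the carriage.
- nest_centre (a point): centre of the housing's nest on the carriage's top face, 165 mm ahead of the button's centre, 48 mm above the bench; three locating pins, 10 mm thick and 16 mm high, stand round the flange with 1.5 mm of play. y along the rail towards the stop, z up.
- housing: turbocharger compressor housing, grey casting with bright machined rims, loose in the nest on the carriage, about 0.85 kg. Origin: centre of its underside. Flange 150 mm in diameter, 80 mm high overall, inlet 74 mm across opening upwards, outlet pipe 53 mm across whose mouth lies 105 mm ahead (+y) at x = +48 mm.
- carriage_nose (a point): point on the middle of the thickness of the carriage's front edge that meets the end stop, 255 mm ahead of the button's centre, 42 mm above the bench. y along the rail towards the stop.
- stop_tip (a point): tip of the end stop: a 12 mm steel screw pointing back (-y) at the carriage nose, 42 mm above the bench, on an aluminium bridge clamped to the guides, which also carries the small camera and ring light (up to 121 mm above the bench). Rigid. The carriage is home when carriage_nose meets stop_tip. The bridge is set elsewhere along the rail each time.
- rail: fixed aluminium tooling plate 300 x 760 x 12 mm with two steel guides, on the bench. Its y axis points along the rail towards the end stop, z up; origin on the bench under the rail's middle line. The plate reaches from x = -180 to +120 and from y = -330 to +430 mm.
- plug_gauge: bystander: steel plug gauge standing upright on the tooling plate on the robot's side of the carriage, 28 mm thick, 96 mm high. Origin: centre of its underside.
- ring_gauge: bystander: dark steel ring gauge lying on the tooling plate on the robot's side, 60 mm across, 18 mm high. Origin: centre of its underside.
- spare_housing: bystander: a second, equal housing standing on the bench to the robot's right, 150 mm flange, 80 mm high. Origin: centre of its underside.
- deburr_tool: bystander: deburring tool with a handle, 160 mm long, lying on the bench to the robot's right.
- bottle: bystander: bottle 64 mm in diameter, 170 mm high, on the bench beside the tooling plate, on the side away from the robot. Origin: centre of its underside.
- abrasive_block: bystander: sanding block 70 x 100 x 34 mm on the bench beside the tooling plate, on the side away from the robot. Origin: centre of its underside.
Not all that is in view belongs to the job. What is shaped like the housing but pink or turquoise is not meant.

How it is judged (in metres and radians):
On the way, in this order (a step that is already met when the one before it is completed fails the run):
1. the release button is pressed while the carriage is still near its starting place (value of joint release_button above 0.003 m and value of joint carriage below 0.03 m), for 0.1 s.
2. the carriage is at the end stop with the button still held down (y of stop_tip in the frame of carriage_nose below 0.0025 m and value of joint release_button above 0.0015 m), for 0.1 s.
At the end, for the whole second after the job is handed in: The carriage stands still with its nose within 2.5 mm of the end stop, the release button is up again (within 1 mm, brake on), and the housing sits upright in its nest (within 6 mm and 0.05 rad) (y of stop_tip in the frame of carriage_nose below 0.0025 m and value of joint release_button below 0.001 m and velocity of joint carriage between -0.005 and 0.005 m/s and distance between housing and nest_centre below 0.006 m and angle between housing's own z axis and vertical below 0.05 rad and linear speed of housing below 0.02 m/s); the robot touches nothing.
It fails at once if the carriage is forced along (faster than 20 mm/s either way) with the release button up (pressed less than 1 mm) (value of joint release_button below 0.001 m and (velocity of joint carriage above 0.02 m/s or velocity of joint carriage below -0.02 m/s)).
It fails at once if the button is let go with the carriage part-way (more than 30 mm from its start and more than 10 mm short of the stop) (value of joint release_button below 0.001 m and value of joint carriage above 0.03 m and y of stop_tip in the frame of carriage_nose above 0.01 m).
It fails at once if the housing is touched by the robot (contact force between any of the fingers, the arm and housing above 0.5 N).
It fails at once if the housing is lifted, tipped or shaken out of its nest (10 mm, 0.15 rad) (distance between housing and nest_centre above 0.01 m or angle between housing's own z axis and vertical above 0.15 rad).
It fails at once if another thing on the bench is moved by more than 25 mm (distance of any of plug_gauge, ring_gauge, spare_housing, deburr_tool, bottle, abrasive_block from where it was at the start of the episode above 0.025 m).
It also fails if it takes over 40 s, if anything falls off the work surface, if the arm or the gripper's body presses on something with over 40 N, if the wrist force passes 120 N, or if a joint passes its speed limit or range.

## Robot

A 6-joint arm with a two-finger parallel gripper is mounted at the origin on the work surface. World frame = base frame: x ahead of the robot, y to its left, z up, the work surface at z = 0. Lengths are in m, angles in degrees, forces in N, time in s.
With the tool pointing down it reaches from about 0.35 to 1 m from the base axis. Payload 7.1 kg.
Tool frame: the origin (TCP) lies on the centre line of the jaws, within the pads' length; the fingertips stand 19 mm ahead of it and the grasp point (between the pads) is the TCP; z points along the fingers, y is the line along which they close (so a half turn about z gives the same grasp; the last joint's range is limited). The gripper opens to 85 mm and grips with 20 to 120 N. Pads are 22 mm wide; open, the fingers measure 114 mm over their backs; the gripper's body (76 mm by 85 mm) begins 54 mm behind the grasp point. The pads swing forward as they close: fully open they stand 13 mm farther back than shut.
Start: joints at [68.067, 24.242, 93.386, -0, 62.372, -1.089], TCP at [0.222, 0.584, 0.25] pointing down, gripper open.
Joint ranges: [-172.04, 172.04], [-51.8, 120.97], [4.93, 147.93], [-75.15, 255.16], [6.16, 154.13], [-145.62, 145.62]. Speed limits (degrees/s): [136.94, 136.94, 172.46, 180, 180, 180].

## Interface

Orientations are given as a 3x3 rotation matrix whose columns are the frame's x, y, z axes.
In Python, from workcell import * gives the robot as it stands. The module is installed in compiled form; this text tells all that it offers. Calls block until the motion is done:
- move_to(position, orientation): joint-space move of the TCP to a pose.
- move_linear(position, rot=None, rate=0.15): straight line of the TCP; rot=None keeps the orientation; rate is the mean speed in m/s.
- move_joints(angles): joint-space move.
- grip(opening, f_grip=None): finger opening in m; f_grip is the grip in N (None keeps the last); returns when the fingers have stopped.
- dwell(seconds).
- ik(position, orientation): joint angles nearest the present ones, or None.
- grab_frame(name): name is "scene" or "top" or "wrist"; returns a dict with "image" (384x512x3 uint8, blue, green, red), "z_map" (384x512 float32, m along the optical axis (not along the pixel's ray), 0 where there is no reading), "mtx" (3x3 intrinsics, pixels), "R" (3x3) and "t" (3): a world point X has camera coordinates R X + t; the wrist camera has in their place "T_tool_cam" (4x4, takes a point from camera to tool coordinates, whose origin is the TCP and whose axes are the flange's). Camera axes: x right, y down, z forward; pixel columns grow to the right and rows downward; lengths in m; the calibration is good to about 2 mm. A picture is of the moment at which its call begins: read the wrist's pose just before it.
A pose or a line that the arm cannot do raises Unreachable and nothing moves.
- sign_off(): hands the job in; it is judged then, once.
Readings, each from a call of its own:
- current_time_s(): time.
- current_qpos(): joint angles.
- current_joint_velocities(): joint speeds.
- current_tau(): joint torques, N m.
- current_eef_pos(): TCP position.
- current_tcp_rot(): TCP orientation.
- current_force(): force on the tool from outside, world axes, zero at the start.
- current_ft_torque(): the same for the moment, N m.
- current_finger_gap(): finger opening in m.
- current_grip_force(): force on a finger pad.
Only numpy, scipy, OpenCV 4.12 (cv2) and the standard library are available. Lean on these libraries where they do the work, as an engineer would, in place of code of your own. Each camera call takes 0.05 s, during which the arm holds its last target. There are 200 camera calls.

## Working session

There is one attempt and no reset: what is moved stays moved. The work goes in short steps, each a Python script; the robot and the scene stay as the last script left them, time stands still between calls to the robot, and variables do not carry over. Pictures are saved under pics/ and viewed, at most 10 in all, crops included, and the job is handed in when it is done.

```bash
mkdir -p pics
python3 - <<'E'
from workcell import *
import numpy as np,cv2
for n in ("scene","top"):
    f=grab_frame(n); np.savez(f"{n}.npz",**{k:np.array(v) for k,v in f.items()})
    cv2.imwrite(f"pics/{n}0.png",f["image"]); print(n,f["mtx"].tolist(),f["R"].round(3).tolist(),f["t"])
print(current_time_s(),current_force())
E
```

```text
scene [[429.80382541790783, 0.0, 259.0218826849687], [0.0, 429.80382541790783, 188.60787062745487], [0.0, 0.0, 1.0]] [[0.718, 0.696, 0.014], [0.45, -0.449, -0.772], [-0.531, 0.56, -0.636]] [-0.31047473 -0.18321383  1.66223434]
top [[370.9095556251007, 0.0, 253.17537490675446], [0.0, 370.9095556251007, 191.44277479216566], [0.0, 0.0, 1.0]] [[0.024, -1.0, 0.005], [-0.99, -0.025, -0.139], [0.139, -0.002, -0.99]] [-0.06409546  0.4760084   1.12564626]
0.1 [-0.12288167  0.26869982  0.84457299]
```

View pics/scene0.png

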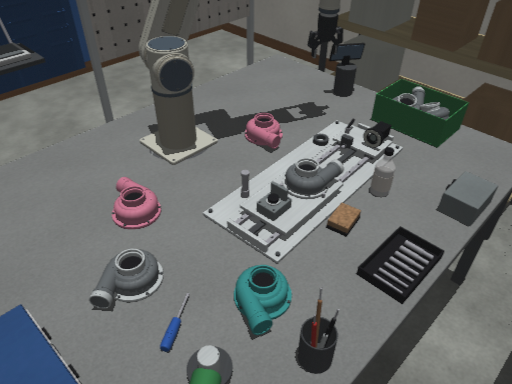

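View pics/top0.png

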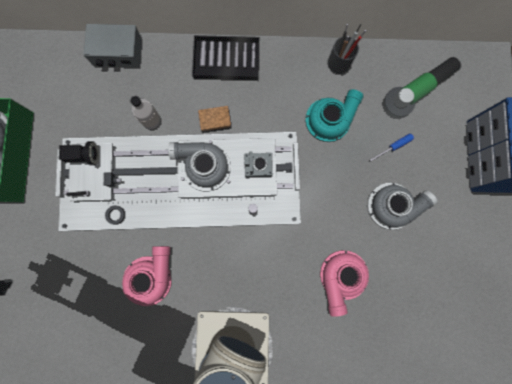

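Top view: the housing in its nest is at (205,163), with the button block behind it at (260,163). The stop bridge is at about (85,170), so the push runs towards image left (+y). Dark round things that could be taken for the button: housing inlet (203,163), ring gauge (115,215), camera ring (92,152) and spare-housing inlet (398,203). I choose the disc on the grey block at (260,163) and will check it in a crop.

```bash
cat > h.py <<'E'
import numpy as np,cv2
def load(n): return dict(np.load(n+".npz"))
def cloud(f,R=None,t=None):
    K=f["mtx"];z=f["z_map"];v,u=np.indices(z.shape)
    c=np.stack([(u-K[0,2])/K[0,0]*z,(v-K[1,2])/K[1,1]*z,z],-1)
    R=f["R"] if R is None else R;t=f["t"] if t is None else t
    return (c-t)@R
E
python3 - <<'E'
from h import *
f=load("top");P=cloud(f);s=load("scene");Q=cloud(s)
a=cv2.resize(f["image"][125:235,50:310],None,fx=3,fy=3,interpolation=cv2.INTER_CUBIC)
b=cv2.resize(s["image"][110:260,200:410],None,fx=3,fy=3,interpolation=cv2.INTER_CUBIC)[:, :600]
cv2.imwrite("pics/crop1.png",a[:, :780]);cv2.imwrite("pics/crop2.png",b)
for u,v in [(260,163),(260,157),(274,163),(250,153),(246,163),(114,179),(180,180),(66,135),(297,135),(299,221),(61,228),(253,209)]: print("top",u,v,P[v,u].round(4))
for u,v in [(270,203),(277,201)]: print("scene",u,v,Q[v,u].round(4))
# depth-z>0.09 in block region, both clouds
for n,C in (("top",P),("scene",Q)):
    m=(abs(C[...,0]-P[163,260,0])<.05)&(abs(C[...,1]-P[163,260,1])<.06)
    for lo,hi in ((.075,.09),(.092,.106),(.115,.14)):
        k=m&(C[...,2]>lo)&(C[...,2]<hi);print(n,lo,k.sum(),C[k].mean(0).round(4),C[k].min(0).round(3),C[k].max(0).round(3))
E
```

```text
top 260 163 [ 0.5548 -0.0706  0.0966]
top 260 157 [ 0.5727 -0.0702  0.0984]
top 274 163 [ 0.5669 -0.1152  0.0466]
top 250 153 [ 0.5778 -0.0403  0.124 ]
top 246 163 [ 0.5505 -0.0291  0.1113]
top 114 179 [0.5031 0.378  0.0507]
top 180 180 [0.506  0.1755 0.045 ]
top 66 135 [ 0.6542  0.5663 -0.0021]
top 297 135 [ 0.6735 -0.1922 -0.0017]
top 299 221 [ 0.3902 -0.1993  0.0096]
top 61 228 [0.35   0.5475 0.0099]
top 253 209 [ 0.4155 -0.053   0.108 ]
scene 270 203 [ 0.5594 -0.0861  0.0844]
scene 277 201 [ 0.5753 -0.0736  0.0942]
top 0.075 430 [ 0.553  -0.07    0.0828] [ 0.52  -0.108  0.076] [ 0.589 -0.022  0.09 ]
top 0.092 120 [ 0.5536 -0.0682  0.0986] [ 0.524 -0.089  0.092] [ 0.573 -0.026  0.105]
top 0.115 66 [ 0.5539 -0.0433  0.1238] [ 0.524 -0.047  0.115] [ 0.584 -0.029  0.128]
scene 0.075 323 [ 0.5659 -0.0794  0.0822] [ 0.522 -0.112  0.075] [ 0.596 -0.022  0.09 ]
scene 0.092 152 [ 0.5595 -0.062   0.0982] [ 0.527 -0.088  0.093] [ 0.586 -0.04   0.106]
scene 0.115 81 [ 0.5582 -0.045   0.1217] [ 0.523 -0.052  0.115] [ 0.587 -0.036  0.128]
```

View pics/crop1.png

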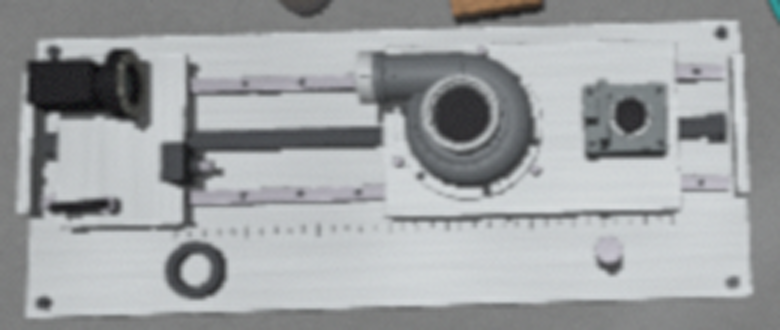

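View pics/crop2.png

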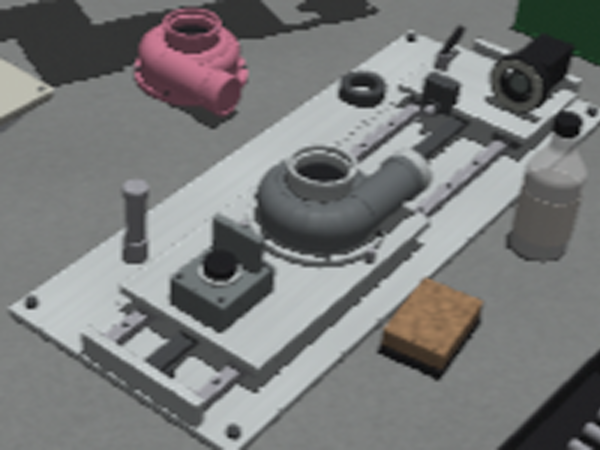

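The crops confirm the choice: a black disc on the grey block behind the upright plate (crop1 (630,115), top view about (260,163)). The bridge screw tip is at crop1 about (222,170). Next I get the rail direction and travel, then move above the button for a close look.

```bash
cat >> h.py <<'E'
def ray(f,u,v,z,R=None,t=None):
    R=f["R"] if R is None else R;t=f["t"] if t is None else t
    d=R.T@(np.linalg.inv(f["mtx"])@[u,v,1.]);o=-R.T@t
    return o+d*(z-o[2])/d[2]
E
python3 - <<'E'
from h import *
from workcell import *
f=load("top");c=lambda x,y,z:ray(f,50+x/3,125+y/3,z)
for a,b in (((38,39),(740,22)),((28,318),(750,295))):
    A=c(*a,.012);B=c(*b,.012);d=A-B;print(A.round(3),B.round(3),"yaw",np.degrees(np.arctan2(-d[0],d[1])))
A=c(385,216,.048);B=c(680,209,.048);d=A-B;print("carr",A,B,np.degrees(np.arctan2(-d[0],d[1])))
b=c(630,115,.099);s=c(222,170,.042);print("button",b,"stop",s,"travel",s[1]-b[1]-.255)
print(current_tcp_rot().round(3).tolist())
yaw=0.0
R=current_tcp_rot()
# wanted: tool down; try tool y across the rail (x world) or along the rail
for M in ([[0,1,0],[1,0,0],[0,0,-1]],[[1,0,0],[0,-1,0],[0,0,-1]],[[0,-1,0],[-1,0,0],[0,0,-1]],[[-1,0,0],[0,1,0],[0,0,-1]]):
    print(M,[ik([.555,y,.2],np.array(M,float)) for y in (-.07,.17)])
E
```

```text
[0.64  0.569 0.012] [ 0.678 -0.189  0.012] yaw 2.9012077640229954
[0.34  0.551 0.012] [ 0.383 -0.202  0.012] yaw 3.2169713942206504
carr [0.45241243 0.17727792 0.048     ] [ 0.46714825 -0.12501853  0.048     ] 2.79074469577621
button [ 0.55323457 -0.07059431  0.099     ] stop [0.49691757 0.34959479 0.042     ] travel 0.16518910736439824
[[-0.935, 0.356, -0.001], [0.356, 0.935, -0.001], [0.0, -0.001, -1.0]]
[[0, 1, 0], [1, 0, 0], [0, 0, -1]] [array([-8.40747685e+00,  2.24997038e+01,  1.03985162e+02, -2.54444375e-14,
        5.35151345e+01, -8.40747685e+00]), array([ 1.58554394e+01,  2.41296805e+01,  1.01308256e+02, -2.54444375e-14,
        5.45620639e+01,  1.58554394e+01])]
[[1, 0, 0], [0, -1, 0], [0, 0, -1]] [array([-8.40747685e+00,  2.24997038e+01,  1.03985162e+02, -2.54444375e-14,
        5.35151345e+01,  8.15925232e+01]), array([ 1.58554394e+01,  2.41296805e+01,  1.01308256e+02, -2.54444375e-14,
        5.45620639e+01,  1.05855439e+02])]
[[0, -1, 0], [-1, 0, 0], [0, 0, -1]] [None, None]
[[-1, 0, 0], [0, 1, 0], [0, 0, -1]] [array([-8.40747685e+00,  2.24997038e+01,  1.03985162e+02, -2.54444375e-14,
        5.35151345e+01, -9.84074768e+01]), array([ 1.58554394e+01,  2.41296805e+01,  1.01308256e+02, -2.54444375e-14,
        5.45620639e+01, -7.41445606e+01])]
```

```bash
cat >> h.py <<'E'
yw=np.radians(2.95); d=np.array([-np.sin(yw),np.cos(yw),0]); s=np.array([np.cos(yw),np.sin(yw),0])
ROT=np.stack([d,s,[0,0,-1.]],1)
E
python3 - <<'E'
from h import *
from workcell import *
grip(0.0,40)
move_to(np.array([.554,-.070,.25])-.02*d,ROT)
p=current_eef_pos();R=current_tcp_rot();f=grab_frame("wrist")
T=np.eye(4);T[:3,:3]=R;T[:3,3]=p;W=T@f["T_tool_cam"]
f["R"]=W[:3,:3].T;f["t"]=-W[:3,:3].T@W[:3,3];np.savez("wrist.npz",**{k:np.array(v) for k,v in f.items()})
C=cloud(f);L=(C-np.array([.554,-.07,0]))
x=L@s;y=L@d;z=C[...,2]
for lo,hi in ((.093,.105),(.12,.13)):
    k=(abs(x)<.04)&(abs(y)<.035)&(z>lo)&(z<hi);print(lo,k.sum(),x[k].min(),x[k].max(),y[k].min(),y[k].max(),np.median(z[k]))
print(current_time_s(),p,current_force(),current_finger_gap(),W[:3,3])
cv2.imwrite("pics/wrist0.png",f["image"])
E
```

```text
0.093 1262 -0.0254257772480171 0.030724721691075523 -0.0176604278324501 0.03201579943868327 0.09998619303733214
0.12 965 -0.026870151879240023 0.03327280121318365 0.02222715679206643 0.03188220588957402 0.12564854290792843
3.575 [ 0.55517232 -0.08923701  0.2500071 ] [ 0.17329368 -0.14860486  0.23718879] 0.00032507418762281053 [ 0.55228333 -0.02188196  0.37439505]
```

View pics/wrist0.png

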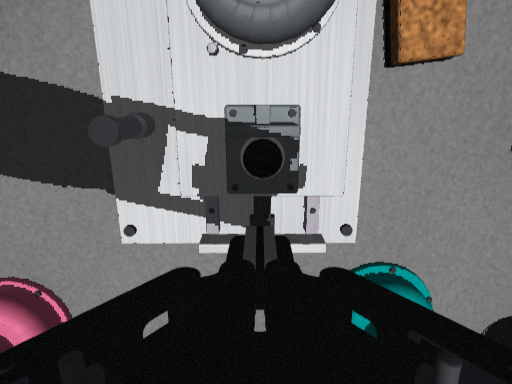

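The wrist view shows the button disc at (263,158) and the push plate ahead of it at about (262,122). This agrees with the estimate to within 3 mm. Now I press it.

Run:
```python
from h import *
from workcell import *
f=load("wrist");b=ray(f,263,158,.099);print("button",b)
b=(b+np.array([.557,-.070,.099]))/2; q=b+.006*d
move_to([q[0],q[1],.150],ROT); move_linear([q[0],q[1],.124],rate=.06)
dwell(.2);F0=np.array(current_force());print(F0,current_time_s())
z=.124;zc=None
while z>.106:
    z-=.001;move_linear([q[0],q[1],z],rate=.02)
    F=np.array(current_force())-F0;p=current_eef_pos()
    if zc is None and F[2]>2.5: zc=p[2]
    print(round(z,4),p.round(4),F.round(2))
    if (zc and p[2]<zc-.0045) or F[2]>15: break
np.save("st.npy",np.r_[q[0],q[1],z,F0])
print(zc,current_time_s())
```

```text
button [ 0.5578858  -0.06878421  0.099     ]
[ 0.6868602  -0.90510548  0.38728933] 4.85
0.123 [ 0.5571 -0.0634  0.123 ] [-0.25  1.13 -0.31]
0.122 [ 0.5571 -0.0634  0.1219] [-0.62 -0.06 -0.52]
0.121 [ 0.5571 -0.0634  0.1209] [-0.51  0.18 -0.42]
0.12 [ 0.5571 -0.0634  0.1199] [-0.13  0.95  0.49]
0.119 [ 0.557  -0.0634  0.1189] [-0.74  0.61 -0.39]
0.118 [ 0.5572 -0.0634  0.118 ] [-1.43  0.95  0.04]
0.117 [ 0.5572 -0.0634  0.1171] [-0.82  1.46  2.14]
0.116 [ 0.5572 -0.0634  0.1161] [-0.67  0.15  3.82]
0.115 [ 0.5573 -0.0634  0.1152] [-1.    1.42  6.01]
0.114 [ 0.5573 -0.0634  0.1142] [-1.94  1.71  4.84]
0.113 [ 0.5573 -0.0634  0.1132] [-1.76  0.49  5.39]
0.112 [ 0.5573 -0.0634  0.1123] [-1.75  1.04  6.45]
0.111 [ 0.5573 -0.0634  0.1113] [-2.11  1.18  6.65]
0.11613356936024805 8.1
```

Run:
```python
from h import *
from workcell import *
st=np.load("st.npy");q=st[:3];F0=st[3:]
def go(a,r):
    move_linear(q+a*d,rate=r);F=np.array(current_force())-F0;p=current_eef_pos()
    return p,-F@d,F[2],F@s
for a,r in ((.01,.02),(.03,.04),(.14,.05)):
    o=go(a,r);print(a,o[0].round(4),np.round(o[1:],2),current_time_s())
    if o[1]>15 or o[2]<4.: print("ABNORMAL");break
else:
    while a<.25:
        a+=.001;o=go(a,.02)
        print(round(a,4),o[0].round(4),np.round(o[1:],1))
        if o[1]>13 or o[2]<3.5: break
np.save("a.npy",a);print(current_time_s())
```

```text
0.01 [ 0.5567 -0.0535  0.1113] [-1.3   6.46 -2.12] 8.75
0.03 [ 0.5556 -0.0331  0.1113] [-3.24  7.38 -2.69] 9.4
0.14 [0.5496 0.0762 0.1111] [-0.28  7.06 -2.99] 11.75
0.141 [0.5495 0.0772 0.1111] [-0.   6.7 -2.1]
0.142 [0.5495 0.0782 0.1112] [-0.1  6.1 -3.3]
0.143 [0.5495 0.0792 0.1111] [-0.   6.1 -3.4]
0.144 [0.5494 0.0802 0.1111] [ 0.4  6.3 -2.8]
0.145 [0.5493 0.0812 0.1111] [ 0.2  6.6 -2.7]
0.146 [0.5493 0.0822 0.1112] [ 0.2  6.4 -2.8]
0.147 [0.5492 0.0832 0.1111] [-0.3  6.  -2.9]
0.148 [0.5492 0.0842 0.1112] [ 0.3  6.9 -3.5]
0.149 [0.5491 0.0852 0.1111] [ 0.1  6.4 -3. ]
0.15 [0.5491 0.0862 0.1112] [-0.2  6.5 -2.5]
0.151 [0.549  0.0872 0.1111] [-0.8  6.4 -2.9]
0.152 [0.5489 0.0882 0.1111] [ 0.3  6.4 -3.5]
0.153 [0.5489 0.0892 0.1111] [ 0.   5.6 -4.4]
0.154 [0.5488 0.0902 0.1111] [-0.2  6.8 -2.9]
0.155 [0.5488 0.0912 0.1111] [-1.1  7.2 -2.7]
0.156 [0.5487 0.0922 0.1111] [ 0.1  7.  -3. ]
0.157 [0.5487 0.0932 0.1111] [-0.2  7.  -3.8]
0.158 [0.5486 0.0942 0.1111] [-0.4  7.1 -2.9]
0.159 [0.5486 0.0952 0.1111] [ 0.5  6.7 -3.4]
0.16 [0.5485 0.0962 0.1111] [-0.4  7.9 -3.4]
0.161 [0.5484 0.0
[... 482 characters left out ...]
-4.2]
0.172 [0.5478 0.1082 0.1111] [ 0.9  6.5 -3.4]
0.173 [0.5478 0.1092 0.1111] [-0.   6.  -3.3]
0.174 [0.5477 0.1102 0.1111] [-0.4  7.  -3.3]
0.175 [0.5477 0.1111 0.1111] [-0.7  6.3 -2.9]
0.176 [0.5476 0.1122 0.1111] [-0.8  6.4 -2.8]
0.177 [0.5476 0.1132 0.1111] [-1.1  7.6 -3.1]
0.178 [0.5475 0.1141 0.1111] [ 1.   6.2 -3.9]
0.179 [0.5477 0.1148 0.1111] [ 1.9  6.2 -3.7]
0.18 [0.5477 0.1157 0.1112] [ 2.3  6.7 -2.4]
0.181 [0.5479 0.1166 0.1112] [ 3.4  7.1 -1.6]
0.182 [0.5479 0.1177 0.1113] [ 2.8  6.7 -1.5]
0.183 [0.5479 0.1187 0.1113] [ 2.9  7.  -1.3]
0.184 [0.5479 0.119  0.1113] [ 8.2  7.1 -1.4]
0.185 [0.5479 0.1191 0.1113] [12.6  7.4 -1.1]
0.186 [0.5479 0.1191 0.1113] [18.8  8.4 -0.6]
23.25
```

Run:
```python
from h import *
from workcell import *
ims=[]
for n,(v,u) in (("top",(125,80)),("scene",(110,230))):
    f=grab_frame(n);ims.append(cv2.resize(f["image"][v:v+100,u:u+200],None,fx=4,fy=4,interpolation=cv2.INTER_CUBIC)[:300 if n=="scene" else 300])
cv2.imwrite("pics/stop.png",np.vstack(ims));print(current_time_s(),current_eef_pos())
```

```text
23.35 [0.54794179 0.119142   0.11132393]
```

View pics/stop.png

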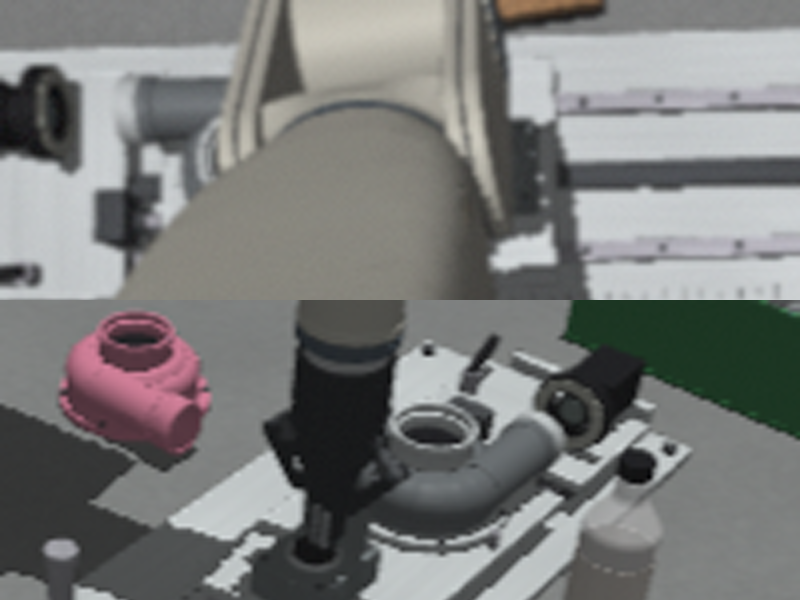

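The scene view shows the outlet mouth up at the camera bridge. The push force rose hard (8, 13, 19 N) with no more motion while the button was still down about 6 mm, so the carriage is on the stop. Now I release it.

Run:
```python
from h import *
from workcell import *
st=np.load("st.npy");q=st[:3]+.1843*d;F0=st[3:]
move_linear(q,rate=.01);dwell(.3);print((np.array(current_force())-F0).round(1))
move_linear(q+[0,0,.016],rate=.03);dwell(.2);print((np.array(current_force())-F0).round(1))
u=q-.006*d; move_linear(u+[0,0,.018],rate=.03); move_linear(u+[0,0,.14],rate=.12)
move_to(np.array([.50,-.15,.27]),ROT)
dwell(.5);f=grab_frame("top");P=cloud(f);t=current_time_s()
cv2.imwrite("pics/end.png",cv2.resize(f["image"][120:240,50:310],None,fx=3,fy=3,interpolation=cv2.INTER_CUBIC));print(t,current_force())
```

```text
[ 0.1 -9.7  7.1]
[-0.3 -8.1 -0. ]
27.975 [-0.68698879 -0.11353265 -0.39823133]
```

View pics/end.png

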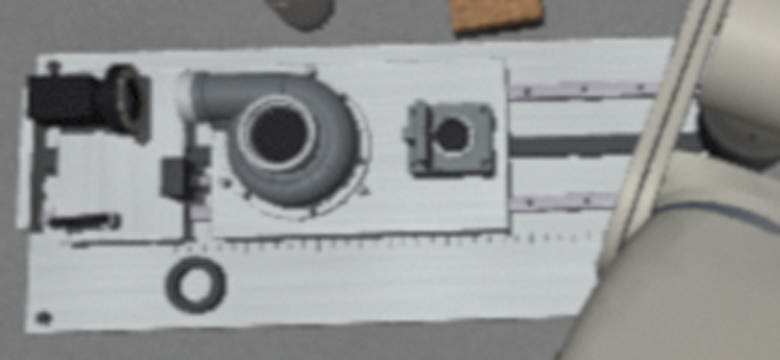

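The carriage nose meets the stop screw at about (210,180). The housing is seated in its nest and the arm is clear of everything.

```bash
python3 -c "
from workcell import *
print(sign_off())"
```

```text
the job is handed in; nothing more can be done
None
```

The job is handed in: the carriage is against the end stop, the button is released, the housing looks seated in its nest, and the arm is clear. `sign_off()` returned no verdict, so I can't confirm that it passed.

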